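# Park the turntable brake lever in the marked notch

## Task

Lock the oak turntable: lift its brake lever out of the wide free-running bay, swing it round and let it drop fully home into the notch that has the broad steel button in front of it, then let go. The other notches have only small studs. Do not push, tip or knock the canister, crock, lid or dough scraper.

Things in the scene. Friction and masses are not known exactly. Their poses are not given: they have to be found in the camera images.
- unit: Fixed brake unit. Origin: on the lever's upright pivot axis at counter height; -x looks towards the robot, z up. An oak plank 12 mm thick (x -290 to +70, y -210 to +210 mm) carries lever, notched rim and guard rail. Lever direction is given below as an angle seen from above from the unit's -x axis, positive towards its -y.
- rail (a point): Middle of the guard rail: a 12 mm round steel bar that arcs right over the knob's whole path, 190 mm from the pivot axis, its centre line 250 mm above the counter; its two posts stand 1.15 rad to either side of -x. It bars coming straight down on the knob: come in tilted about 30 to 45 degrees under it, from the robot's side.
- bay (a point): Middle of the floor of the free-running bay, the wide gap in the rim, at lever angle -0.555 rad. The lever can lie from about -0.73 to -0.38 rad in it and starts somewhere from -0.66 to -0.45. Its end walls rise 22 mm like the notch walls.
- slots (a point): Middle one of the three notches, at its mouth, nominally. The upright steel rim is curved, 110 mm from the pivot axis, 10 mm thick. Notches at about -0.08, 0.25, 0.58 rad, 17 mm wide, 22 mm deep, open at the top; rim between them about 17 mm long, top 97 mm above the counter. Rim (bay and notches together) stands turned up to 0.05 rad either way, which no pose tells: find the notch by feel or eye.
- lift_pin (a point): Cross pin on the pivot axis, 85 mm above the counter: about it the lever lifts (0 to 0.45 rad) and about the upright axis it swings. Lever: aluminium bar 12 mm wide, 20 mm tall out to 140 mm, then 12 mm round rod to the knob. 2.5 mm play each side in a notch.
- knob (a point): Centre of the black ball knob, 36 mm across, at the lever's end, 190 mm from the pivot. 85 mm above the counter when home in bay or notch, about 125 when riding on the rim; lift to 130 or more to swing over. Spring and weight press it down with about 4 to 7 N; sideways slight friction only. Let down on the rim it stays there; pushed along the rim it drops by itself into the notch it meets.
- mark: Broad round steel button 50 mm across, 6 mm high, on the plank 245 mm from the pivot axis, in front of the notch to be used, in line with it to within 0.05 rad. Which of the three notches it marks changes; the other two have 16 mm studs in the like places. Origin: centre of its underside, 12 mm above the counter.
- table_mid (a point): Centre of the top of the oak turntable, a disc 300 mm across, 47 mm above the counter, that turns against slight friction. Bystanders stand on it; leave it be.
- canister: Bystander: clear acrylic canister with wooden lid, 100 mm across, 167 mm high, loose on the turntable. Origin: centre of its underside.
- crock: Bystander: stoneware crock 110 mm across, 125 mm high, with a green spatula standing in it up to 230 mm high, loose on the turntable. Origin: centre of its underside.
- lid: Bystander: aluminium lid 90 mm across with a small knob, 32 mm high, loose on the turntable. Origin: centre of its underside.
- scraper: Bystander: steel dough scraper, 100 x 150 mm, 24 mm high at its grip, lying loose on the counter beside the unit's -y edge. Origin: centre of its underside.

How it is judged:
On the way:
1. the lever is lifted clear of the rim (knob centre 120 mm or more above the counter) (height (world z) of knob above 0.12 m), for 0.1 s.
At the end, for the whole second after the job is handed in: The lever lies home in the marked notch: knob centre less than 93 mm above the counter (home is 85, on the rim it is 125) and less than 67 mm horizontally from the centre of the broad button (55 to 58 in the right notch, over 75 in any other) (height (world z) of knob below 0.093 m and horizontal distance between knob and mark below 0.067 m); the robot touches nothing.
It fails at once if canister pushed over 25 mm or tipped (distance of canister from where it was at the start of the episode above 0.025 m or angle between canister's own z axis and vertical above 0.2 rad).
It fails at once if crock pushed over 25 mm or tipped (distance of crock from where it was at the start of the episode above 0.025 m or angle between crock's own z axis and vertical above 0.2 rad).
It fails at once if lid pushed over 25 mm (distance of lid from where it was at the start of the episode above 0.025 m).
It fails at once if scraper pushed over 25 mm (distance of scraper from where it was at the start of the episode above 0.025 m).
It also fails if it takes over 48 s, if anything falls off the work surface, if the arm or the gripper's body presses on something with over 40 N, if the wrist force passes 120 N, or if a joint passes its speed limit or range.

## Robot

A 7-joint arm with a two-finger parallel gripper is mounted at the origin on the work surface. World frame = base frame: x ahead of the robot, y to its left, z up, the work surface at z = 0. Lengths are in m, angles in rad, forces in N, time in s.
With the tool pointing down it reaches from about 0.4 to 0.85 m from the base axis. Payload 10.4 kg.
Tool frame: the origin (TCP) lies at the very end of the fingers, on their centre line; the grasp point (between the pads) lies 19 mm behind it (robot.grasp_offset is the distance from the TCP to the grasp point, in m); x points along the fingers, y is the direction in which the jaws open and shut, and the axes are right-handed (so a half turn about x gives the same grasp; the last joint's range is limited). The gripper opens to 87 mm and grips with 3 to 60 N. Pads are 19 mm wide; open, the fingers measure 117 mm over their backs; the gripper's body (75 mm by 190 mm) begins 51 mm behind the grasp point.
Start: joints at [1.222, 0.332, -0.065, 1.46, 0.022, 1.35, -0.088], TCP at [0.2, -0.592, 0.223] pointing down, gripper open.
Joint ranges: [-2.6, 2.6], [-0.5, 2.12], [-1.47, 1.34], [0.16, 2.42], [-1.27, 4.41], [0.06, 2.06], [-2.6, 2.6]. Speed limits (rad/s): [2.22, 2.22, 2.79, 2.79, 3.14, 3.14, 3.14].

## Interface

Orientations are given as [roll, pitch, yaw] about the fixed x, y, z axes, in that order (R = Rz(yaw) Ry(pitch) Rx(roll)).
In Python, from plant import robot gives the robot as it stands. The module is installed in compiled form; this text tells all that it offers.
- The arm moves only by the shell command python3 -m pendant 'ROWS' [OPENING] [FORCE]. ROWS is JSON, a list that holds one entry, the list of rows, each a list of 4 numbers: the shift along the world's x, y, z in mm, then the turn about the world's z in rad. A call has 1 to 5 rows; each row is the pose to reach, as a shift and turn from the pose commanded when the call began; what a row does not reach only later rows make up. A row lasts 1/8 s, in which the tool goes at most 62.5 mm and 10.7 degrees, less where a joint would pass 70% of its speed; a pose out of reach is approached as far as the arm can. A call with a gripper value outside its range is refused whole. OPENING is the gripper's target within -1 to 1 (shut at 1, half-way at 0, fully open at -1), set as the call begins (- or left out, the last holds). The fingers move at their own pace and stop on an object; FORCE is the grip in N (left out, the last holds). Time passes only in rows, so rows that repeat a pose let the fingers close. It gives the time, the measured TCP pose, the force and the opening at its end, in the units of the state.
- robot.read_state(): the state, without advancing time (a new reading comes with each control period).
- robot.grab_frame(name): name is "side" or "top" or "wrist"; returns (picture, depth): 400x640x3 uint8, blue, green, red; 400x640 float32, m along the optical axis (not along the pixel's ray), 0 where there is no reading.
- robot.calibration(name): a dict with "fx", "fy", "cx", "cy" (pixels), "eye" and "attitude" of the camera in the world; the wrist camera has in their place "tool_from_camera" (4x4, takes a point from camera to tool coordinates, whose origin is the TCP and whose axes are the tool frame's). Camera axes: x right, y down, z forward; pixel columns grow to the right and rows downward; lengths in m; the calibration is good to about 2 mm. A picture is of the moment at which its call begins: read the wrist's pose just before it. calibration takes no time and is no camera call.
- robot.job_done(): hands the job in, once; it reports no verdict.
Trained networks look in the newest picture that a camera, given by its name, has taken for a name from the list of things; names that differ only in an ending like _2 or _b are one class to them, and where a whole thing is asked for, a point or a joint stands for the part that bears it (a point fixed in the world has none). Each returns a list of dicts, best first, with "p" (0 to 1); they miss things now and then, are a little off and sometimes report something else, mostly with a low value. They report only what shows in the picture. A call takes as long as a camera call.
- robot.recognise(query, camera): "point" ([row, column] in pixels, amid what is visible of it).
- robot.masks_of(query, camera): "region" (400x640 bool, what is visible of it) and "point" ([row, column] in pixels, amid what is visible of it).
- robot.tip_of(query, camera): "point" ([row, column] in pixels: a listed point, or the origin of a listed thing).
The state is a dict: "time_s": time; "qpos": joint angles; "joint_vel": joint speeds; "joint_torque": joint torques, N m; "tool_pos": TCP position; "tcp_rot": TCP orientation; "ft_force": force on the tool from outside, world axes, zero at the start; "moment": the same for the moment, N m; "gripper_width": opening from 0.0 (shut) to 1.0 (fully open).
Only numpy, scipy, OpenCV 4.12 (cv2) and the standard library are available. Lean on these libraries where they do the work, as an engineer would, in place of code of your own. Each camera call takes 0.05 s, during which the arm holds its last target.

## Working session

There is one attempt and no reset: what is moved stays moved. The work goes in short steps, Python scripts to look and compute and a shell command to move; the robot and the scene stay as the last step left them, time stands still between calls to the robot, and variables do not carry over. Pictures are saved under pics/ and viewed, and the job is handed in when it is done.

```bash
mkdir -p pics; ls
cat > h.py <<'E'
import numpy as np, cv2
from plant import robot
from scipy.spatial.transform import Rotation as R
def cam(name):
    c=robot.calibration(name)
    K=(c['fx'],c['fy'],c['cx'],c['cy'])
    if 'eye' in c:
        a=np.array(c['attitude'],float)
        Rm=a if a.shape==(3,3) else R.from_euler('xyz',a).as_matrix()
        return K,Rm,np.array(c['eye'])
    s=robot.read_state()
    T=np.array(c['tool_from_camera'])
    Rt=R.from_euler('xyz',s['tcp_rot']).as_matrix()
    return K,Rt@T[:3,:3],Rt@T[:3,3]+np.array(s['tool_pos'])
def ray(C,p):
    K,Rm,e=C
    d=Rm@np.array([(p[1]-K[2])/K[0],(p[0]-K[3])/K[1],1.]); return e,d
def dp(C,p,D):
    e,d=ray(C,p); r,c=int(round(p[0])),int(round(p[1]))
    w=D[max(r-1,0):r+2,max(c-1,0):c+2]; w=w[w>0]
    return e+d*np.median(w) if len(w) else None
def atz(C,p,z):
    e,d=ray(C,p); return e+d*(z-e[2])/d[2]
def proj(C,X):
    K,Rm,e=C; q=Rm.T@(np.array(X)-e); return q[1]/q[2]*K[1]+K[3], q[0]/q[2]*K[0]+K[2]
def tri(Cs,ps):
    A=np.zeros((3,3));b=np.zeros(3)
    for C,p in zip(Cs,ps):
        e,d=ray(C,p); d=d/np.linalg.norm(d); P=np.eye(3)-np.outer(d,d); A+=P;b+=P@e
    return np.linalg.solve(A,b)
E
python3 - <<'E'
from h import *
s=robot.read_state(); print({k:np.round(v,3).tolist() for k,v in s.items()})
for n in ['side','top','wrist']:
    C=cam(n); print(n,robot.calibration(n))
    f,D=robot.grab_frame(n); cv2.imwrite(f'pics/{n}0.png',f); np.save(f'{n}0.npy',D)
    for q in ['knob','mark','slots','bay','lift_pin','rail','unit','table_mid','crock','canister','scraper','lid'] if n!='wrist' else ['knob','mark']:
        for r in robot.tip_of(q,n)[:2]:
            print(n,q,round(r['p'],2),np.round(r['point'],1),np.round(dp(C,r['point'],D),3) if 0<=r['point'][0]<400 and 0<=r['point'][1]<640 and dp(C,r['point'],D) is not None else None)
E
```

```text
pics
{'time_s': 0.0, 'qpos': [1.222, 0.333, -0.065, 1.461, 0.022, 1.35, -0.089], 'joint_vel': [0.001, -0.0, 0.002, -0.0, -0.001, -0.0, 0.0], 'joint_torque': [0.0, -62.325, 0.025, -38.989, -0.061, 0.04, 0.0], 'tool_pos': [0.2, -0.592, 0.222], 'tcp_rot': [-1.502, 1.569, 1.966], 'ft_force': [0.571, 0.569, -0.193], 'moment': [-0.033, 0.005, -0.023], 'gripper_width': 1.001}
side {'fx': 515.402502614164, 'fy': 515.402502614164, 'cx': 321.9304368746706, 'cy': 201.28356216325892, 'eye': array([0.10507254, 0.89830443, 1.38827204]), 'attitude': array([-2.43875837, -0.0115882 , -2.57410749])}
side knob 0.83 [234.5 311. ] [0.635 0.102 0.099]
side mark 0.42 [233.  361.8] [ 0.53  -0.044  0.019]
side slots 0.89 [199.1 326.5] [0.608 0.06  0.245]
side slots 0.16 [208.5 297.5] [ 0.763 -0.007  0.031]
side bay 0.78 [216.5 310.6] [0.689 0.023 0.069]
side lift_pin 0.87 [191.3 297.2] [ 0.77  -0.019  0.104]
side rail 0.56 [187.3 347.5] [ 0.676 -0.196  0.015]
side unit 0.57 [208.7 296.7] [ 0.766 -0.008  0.026]
side unit 0.35 [215.3 309.7] [ 0.72  -0.019  0.011]
side table_mid 0.66 [299.2 265.8] [0.64  0.338 
[... 972 characters left out ...]
5.5 164.3] [0.623 0.391 0.169]
top canister 0.91 [196.9 209. ] [0.67  0.285 0.158]
top scraper 0.78 [237.9 432.3] [ 0.574 -0.313  0.001]
top lid 0.8 [243.  211.5] [0.568 0.3   0.056]
top lid 0.51 [218.9 164.2] [0.615 0.392 0.164]
wrist {'fx': 355.54427872971485, 'fy': 355.54427872971485, 'cx': 315.1412564040504, 'cy': 195.7868721158988, 'tool_from_camera': array([[-1.64461273e-04, -2.48082658e-01,  9.68738854e-01,
        -1.61464613e-01],
       [ 9.99999978e-01,  8.25237415e-05,  1.90901787e-04,
         7.63017598e-04],
       [-1.27303377e-04,  9.68738865e-01,  2.48082639e-01,
        -6.74874001e-02],
       [ 0.00000000e+00,  0.00000000e+00,  0.00000000e+00,
         1.00000000e+00]])}
```

Run:
```python
import cv2
a=cv2.imread('pics/top0.png'); cv2.imwrite('pics/top0c.png',cv2.resize(a[140:290,240:440],None,fx=4,fy=4,interpolation=cv2.INTER_CUBIC))
a=cv2.imread('pics/side0.png'); cv2.imwrite('pics/side0c.png',cv2.resize(a[150:290,240:420],None,fx=4,fy=4,interpolation=cv2.INTER_CUBIC))
```

```text
(no output)
```

View pics/top0.png

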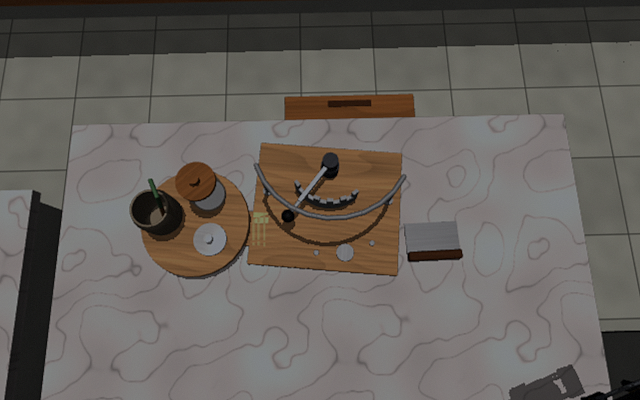

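```bash
sleep 0
```

```text
(no output)
```

View pics/side0.png

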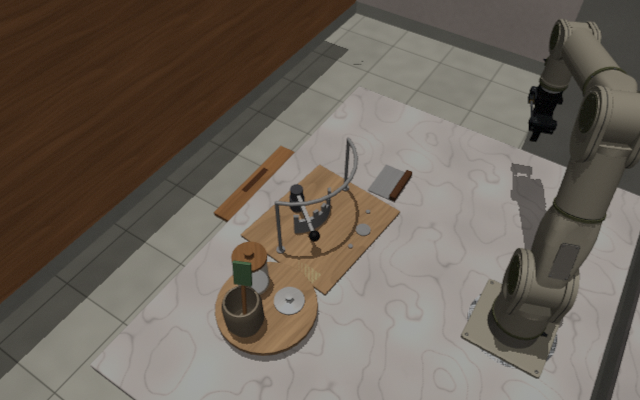

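View pics/top0c.png

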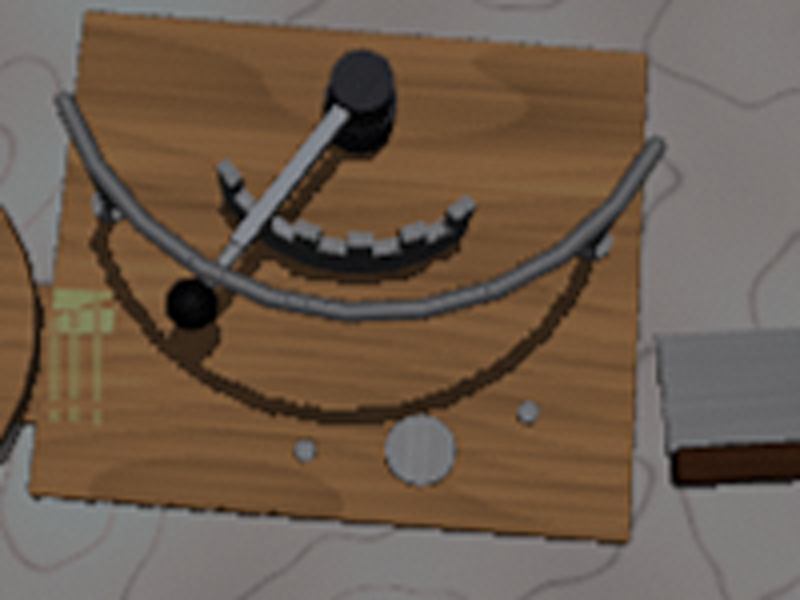

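View pics/side0c.png

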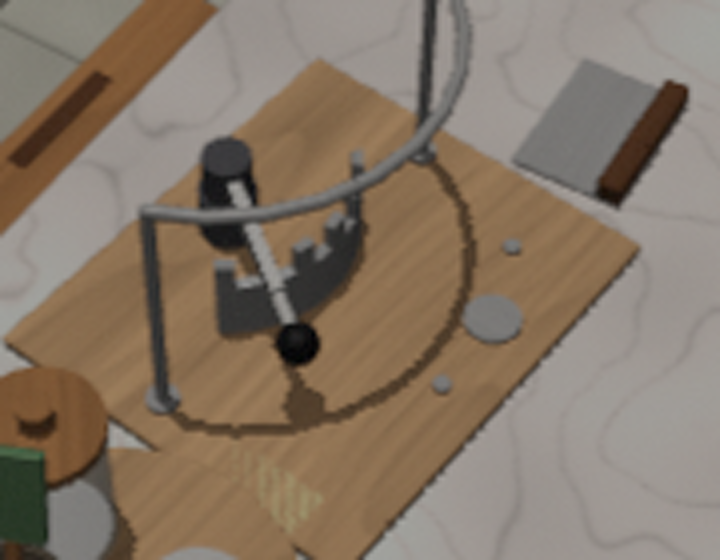

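The broad button is the middle of the three markers, at about (row 252, col 345) in top; that means the middle notch. Next I compute the geometry.

Run:
```python
from h import *
Ct,Cs=cam('top'),cam('side')
t=lambda x,y:(140+(y+.5)/4-.5,240+(x+.5)/4-.5)
s=lambda x,y:(150+(y+.5)/4-.5,240+(x+.5)/4-.5)
print('mark top',atz(Ct,t(420,450),.018),'side',atz(Cs,s(493,318),.018),tri([Ct,Cs],[t(420,450),s(493,318)]))
K=tri([Ct,Cs],[t(191,303),s(298,344)]);print('knob',K)
print('studs',atz(Ct,t(304,450),.018),atz(Ct,t(527,411),.018))
P=atz(Ct,t(362,80),.1); print('pivot cap z~.1',P, tri([Ct,Cs],[t(362,80),s(227,158)]))
# plank corners
c=[atz(Ct,t(*p),.012) for p in [(86,12),(648,54),(629,541),(33,494)]]
cs=[atz(Cs,s(*p),.012) for p in [(320,60),(638,246)]]
for x in c:print(np.round(x,3))
print('side',np.round(cs,3))
c=np.array(c)[:,:2]
src=np.array([(70,210),(70,-210),(-290,-210),(-290,210)])/1e3
ms,mc=src.mean(0),c.mean(0)
H=(src-ms).T@(c-mc);U,_,V=np.linalg.svd(H);Rm=V.T@U.T
print('yaw',np.arctan2(Rm[1,0],Rm[0,0]),'origin',mc-Rm@ms, 'res',np.round((src@Rm.T+mc-Rm@ms-c)*1e3,1))
```

```text
mark top [ 0.53785741 -0.06111441  0.018     ] side [ 0.53578157 -0.06107242  0.018     ] [ 0.53701934 -0.06146392  0.01710135]
knob [0.63132193 0.09204161 0.08559083]
studs [0.53994933 0.0194468  0.018     ] [ 0.56311043 -0.13692996  0.018     ]
pivot cap z~.1 [ 0.7812449  -0.02641591  0.1       ] [ 0.77925645 -0.02659294  0.10241343]
[0.869 0.173 0.012]
[ 0.826 -0.241  0.012]
[ 0.472 -0.203  0.012]
[0.515 0.208 0.012]
side [[ 0.822 -0.24   0.012]
 [ 0.471 -0.201  0.012]]
yaw -0.10373553012910854 origin [ 0.78004581 -0.02717796] res [[ 1.9  1.2]
 [ 2.  -1.8]
 [-2.3 -2.9]
 [-1.7  3.5]]
```

Run:
```python
from h import *
s=robot.read_state(); Rt=R.from_euler('xyz',s['tcp_rot']).as_matrix(); p=np.array(s['tool_pos']); print('tool axes\n',np.round(Rt,3), s['time_s'])
for n in ['side','top']:
    D=np.load(n+'0.npy'); (fx,fy,cx,cy),Rm,e=cam(n)
    v,u=np.nonzero(D>0); z=D[v,u]
    X=np.c_[(u-cx)/fx*z,(v-cy)/fy*z,z]@Rm.T+e
    T=(X-p)@Rt
    m=(np.linalg.norm(T[:,1:],axis=1)<.25)&(T[:,0]<0.03)&(X[:,2]>0.05)
    T=T[m]
    for a in np.arange(-.6,.03,.03):
        k=(T[:,0]>=a)&(T[:,0]<a+.03)
        if k.sum()>3: print(n,'x',round(a,2),k.sum(),'y',np.round(np.percentile(T[k,1],[1,99]),3),'z',np.round(np.percentile(T[k,2],[1,99]),3))
a=cv2.imread('pics/side0.png'); cv2.imwrite('pics/grip.png',cv2.resize(a[0:200,480:640],None,fx=3.5,fy=3,interpolation=cv2.INTER_CUBIC))
```

```text
tool axes
 [[ 0.     0.32  -0.947]
 [-0.    -0.947 -0.32 ]
 [-1.     0.    -0.   ]] 1.45
side x -0.48 38 y [-0.248 -0.223] z [0.005 0.039]
side x -0.45 555 y [-0.247 -0.099] z [-0.023  0.042]
side x -0.42 965 y [-0.245  0.015] z [-0.047  0.052]
side x -0.39 331 y [-0.242  0.033] z [-0.052 -0.015]
side x -0.36 190 y [-0.132  0.04 ] z [-0.052 -0.026]
side x -0.33 82 y [-0.075  0.028] z [-0.051 -0.009]
side x -0.3 167 y [-0.047  0.001] z [-0.04   0.015]
side x -0.27 272 y [-0.047  0.021] z [-0.043  0.033]
side x -0.24 263 y [-0.048  0.005] z [-0.041  0.039]
side x -0.21 170 y [-0.046 -0.004] z [-0.041  0.039]
side x -0.18 333 y [-0.058  0.009] z [-0.037  0.037]
side x -0.15 147 y [-0.059  0.007] z [-0.026  0.023]
side x -0.12 494 y [-0.101  0.089] z [-0.037  0.038]
side x -0.09 202 y [-0.095  0.079] z [-0.038  0.037]
side x -0.06 31 y [-0.063  0.053] z [-0.01   0.011]
side x -0.03 55 y [-0.059  0.047] z [-0.011  0.013]
top x -0.18 16 y [-0.042 -0.031] z [-0.038 -0.036]
top x -0.15 32 y [-0.028 -0.004] z [-0.027 -0.022]
top x -0.12 205 y [-0.082  0.014] z [-0.038 -0.023]
top x -0.09 261 y [-0.087  0.031] z [-0.039 -0.026]
top x -0.06 27 y [0.04  0.049] z [-0.01   0.001]
top x -0.03 62 y [-0.049  0.052] z [-0.012  0.01 ]
top x 0.0 5 y [0.042 0.052] z [-0.011 -0.006]
```

View pics/grip.png

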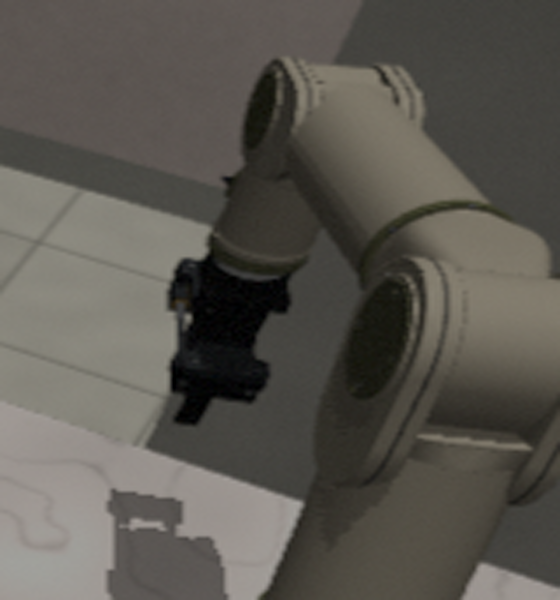

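View pics/wrist0.png

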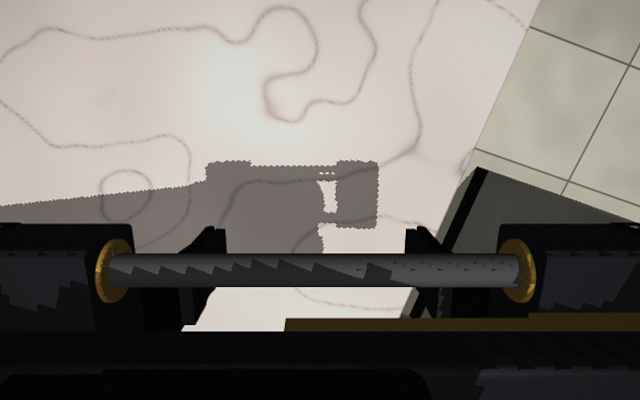

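The button marks the middle notch (lever angle about 0.245 from its position). Moves only turn about z, so the tool cannot tilt. I'll work inside the guard rail instead: with the jaws tangential I grip the aluminium bar at about r = 82 mm, between pivot and rim, where the gripper body clears the rail. Approaching high first.

```bash
python3 -m pendant '[[[20,20,45,0.17],[45,50,85,0.34],[80,95,110,0.51],[118,140,110,0.68],[156,185,110,0.85]]]' 0.3 40; python3 -m pendant '[[[38,45,0,0.17],[76,90,0,0.34],[114,135,0,0.51],[152,180,0,0.68],[190,225,0,0.85]]]'; python3 -c "
from h import *
s=robot.read_state();print(np.round(s['qpos'],2),s['tool_pos'],s['tcp_rot'],s['time_s'])"
```

```text
time_s: 2.08
tool_pos: [0.3571, -0.4057, 0.3331]
tcp_rot: [0.977, 1.57, -0.984]
ft_force: [1.4, 0.2, -0.7]
gripper_width: 0.513
time_s: 2.7
tool_pos: [0.547, -0.1807, 0.3329]
tcp_rot: [0.527, 1.57, -0.584]
ft_force: [1.2, -0.3, -0.9]
gripper_width: 0.353
[ 0.71  0.24 -0.58  1.38  0.13  1.56  0.61] [ 0.54701744 -0.18073563  0.3328703 ] [ 0.52711853  1.57003633 -0.58358339] 2.7
```

```bash
python3 -m pendant '[[[38,46,0,0.12],[76,92,0,0.24],[114,138,0,0.36],[150,184,0,0.44],[169,205,0,0.44]]]';python3 -m pendant '[[[0,0,0,0],[0,0,0,0]]]'
python3 - <<'E'
from h import *
s=robot.read_state();print(np.round(s['qpos'],2),s['tool_pos'],s['tcp_rot'],s['time_s'])
print(np.round(R.from_euler('xyz',s['tcp_rot']).as_matrix(),3))
f,D=robot.grab_frame('wrist');cv2.imwrite('pics/w1.png',f);np.save('w1.npy',D)
for n in ['top','side']:
    f,D=robot.grab_frame(n);cv2.imwrite(f'pics/{n}1.png',f)
E
```

```text
time_s: 3.32
tool_pos: [0.7159, 0.0265, 0.3314]
tcp_rot: [2.925, 1.569, 2.254]
ft_force: [0.3, -0.6, 0.1]
gripper_width: 0.35
time_s: 3.58
tool_pos: [0.715, 0.0219, 0.3326]
tcp_rot: [-0.698, 1.57, -1.375]
ft_force: [0.0, 0.7, -0.2]
gripper_width: 0.35
[ 0.26  0.6  -0.68  0.94  0.37  1.7   0.62] [0.71497263 0.02193698 0.33264351] [-0.69810722  1.57031631 -1.37486244] 3.575
[[ 0.     0.626  0.78 ]
 [-0.     0.78  -0.626]
 [-1.    -0.     0.   ]]
```

View pics/w1.png

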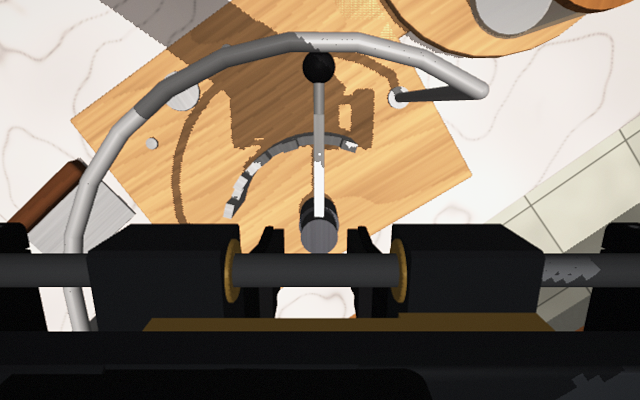

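View pics/side1.png

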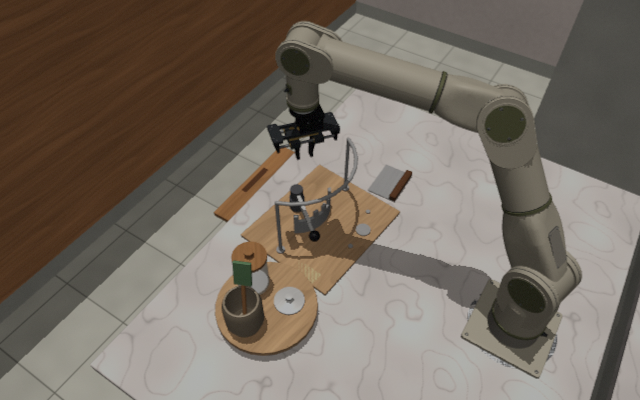

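The lever shows upright at column ~318, knob at (67, 318), rim teeth around rows 140–215, columns 228–357; jaws well aligned. I measure the rim from this view.

Run:
```python
from h import *
a=cv2.imread('pics/w1.png'); cv2.imwrite('pics/w1c.png',cv2.resize(a[125:225,215:375],None,fx=5,fy=5,interpolation=cv2.INTER_CUBIC))
C=cam('wrist');D=np.load('w1.npy')
P0=np.array([.780,-.0268]);yaw=-.104
(fx,fy,cx,cy),Rm,e=C
v,u=np.nonzero(D>0);z=D[v,u];X=np.c_[(u-cx)/fx*z,(v-cy)/fy*z,z]@Rm.T+e
# rim top points
m=(v<225)&(X[:,2]>.092)&(X[:,2]<.103)
q=X[m,:2]-P0; r=np.hypot(*q.T); a=np.arctan2(q[:,1],q[:,0])-(np.pi+yaw); a=(a+np.pi)%(2*np.pi)-np.pi
k=(r>.095)&(r<.13); print('rim r',np.percentile(r[k],[5,50,95]))
h,b=np.histogram(a[k],np.arange(-.9,.9,.025)); print([(round(b[i],3),int(h[i])) for i in range(len(h))])
# fit circle centre from rim points away from lever
A=np.c_[2*X[m][k][:,:2],np.ones(k.sum())]
kk=np.abs(a[k]+.56)>.1
sol=np.linalg.lstsq(A[kk],(X[m][k][kk,:2]**2).sum(1),rcond=None)[0]; print('circle',sol[:2],np.sqrt(sol[2]+sol[:2]@sol[:2]))
print('knob', dp(C,(67,318),D),'pin',atz(C,(212,319),.11), 'lever at r~82',[np.round(atz(C,(rr,318.5),.095),4) for rr in (130,160,190)])
m=(v<225)&(X[:,2]>.09)&(np.hypot(*(X[:,:2]-P0).T)<.03);print('cap z',np.percentile(X[m,2],[50,99]),X[m].mean(0))
# mark
print('mark',atz(C,(96,185),.018))
```

```text
rim r [0.10052078 0.10887098 0.1246227 ]
[(np.float64(-0.9), 23), (np.float64(-0.875), 22), (np.float64(-0.85), 23), (np.float64(-0.825), 14), (np.float64(-0.8), 0), (np.float64(-0.775), 0), (np.float64(-0.75), 0), (np.float64(-0.725), 0), (np.float64(-0.7), 0), (np.float64(-0.675), 0), (np.float64(-0.65), 22), (np.float64(-0.625), 78), (np.float64(-0.6), 86), (np.float64(-0.575), 70), (np.float64(-0.55), 76), (np.float64(-0.525), 9), (np.float64(-0.5), 0), (np.float64(-0.475), 0), (np.float64(-0.45), 0), (np.float64(-0.425), 0), (np.float64(-0.4), 0), (np.float64(-0.375), 2), (np.float64(-0.35), 22), (np.float64(-0.325), 22), (np.float64(-0.3), 23), (np.float64(-0.275), 21), (np.float64(-0.25), 25), (np.float64(-0.225), 20), (np.float64(-0.2), 10), (np.float64(-0.175), 0), (np.float64(-0.15), 0), (np.float64(-0.125), 0), (np.float64(-0.1), 0), (np.float64(-0.075), 0), (np.float64(-0.05), 0), (np.float64(-0.025), 17), (np.float64(0.0), 23), (np.float64(0.025), 21), (np.float64(0.05), 22), (np.float64(0.075), 22), (np.float64(0.1), 19), (np.float64(0.125), 20), (np.float64(0.15), 1), 
[... 323 characters left out ...]
5), 0), (np.float64(0.525), 0), (np.float64(0.55), 0), (np.float64(0.575), 0), (np.float64(0.6), 0), (np.float64(0.625), 0), (np.float64(0.65), 25), (np.float64(0.675), 17), (np.float64(0.7), 25), (np.float64(0.725), 18), (np.float64(0.75), 22), (np.float64(0.775), 20), (np.float64(0.8), 16), (np.float64(0.825), 0), (np.float64(0.85), 0)]
circle [ 0.77772823 -0.0262508 ] 0.10640130185018827
knob [0.63493619 0.08885584 0.10221426] pin [ 0.75698322 -0.00759261  0.11      ] lever at r~82 [array([0.6862, 0.0485, 0.095 ]), array([0.7123, 0.0276, 0.095 ]), array([0.7396, 0.0058, 0.095 ])]
cap z [0.09900212 0.10534321] [ 0.76579183 -0.01440752  0.09915528]
mark [ 0.54897248 -0.06147214  0.018     ]
```

View pics/w1c.png

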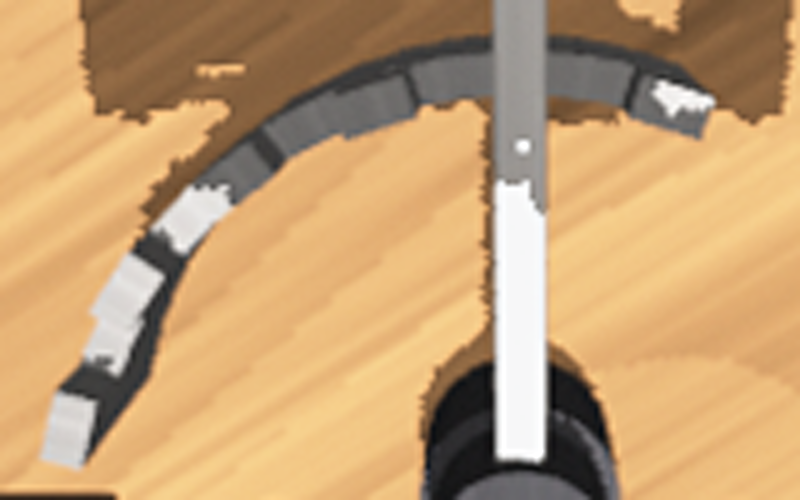

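```bash
python3 -m pendant '[[[0,0,-45,0],[0,0,-90,0],[0,0,-130,0],[0,0,-165,0],[0,0,-165,0]]]'
python3 - <<'E'
from h import *
f,D=robot.grab_frame('wrist');cv2.imwrite('pics/w2.png',f)
E
```

```text
time_s: 4.35
tool_pos: [0.7135, 0.0212, 0.1652]
tcp_rot: [-2.244, 1.566, -2.921]
ft_force: [-1.0, 0.4, 0.4]
gripper_width: 0.347
```

View pics/w2.png

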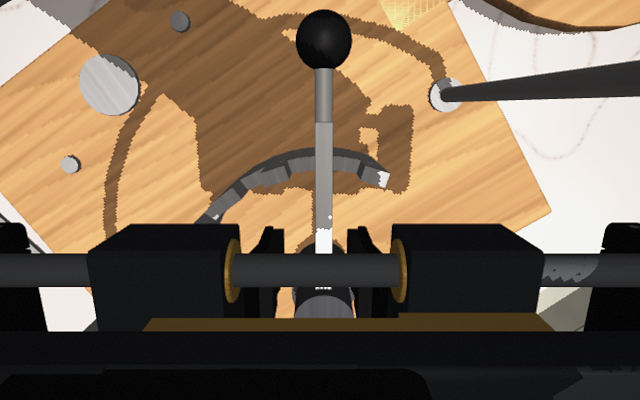

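```bash
python3 -m pendant '[[[3,3,-30,0],[3,3,-60,0],[3,3,-85,0],[3,3,-96,0],[3,3,-96,0]]]'; python3 -m pendant '[[[0,0,0,0],[0,0,0,0],[0,0,0,0],[0,0,0,0]]]' 1 50; python3 -m pendant '[[[0,0,0,0],[0,0,0,0]]]'
python3 - <<'E'
from h import *
f,D=robot.grab_frame('wrist');cv2.imwrite('pics/w3.png',f)
E
```

```text
time_s: 5.03
tool_pos: [0.7185, 0.0257, 0.0727]
tcp_rot: [0.74, 1.57, 0.064]
ft_force: [-0.0, -0.5, -0.0]
gripper_width: 0.351
time_s: 5.52
tool_pos: [0.7183, 0.0256, 0.0722]
tcp_rot: [0.377, 1.57, -0.299]
ft_force: [-1.4, -0.4, 4.8]
gripper_width: 0.13
time_s: 5.78
tool_pos: [0.7183, 0.0256, 0.0721]
tcp_rot: [0.412, 1.57, -0.265]
ft_force: [-2.6, -1.7, 5.6]
gripper_width: 0.133
```

View pics/w3.png

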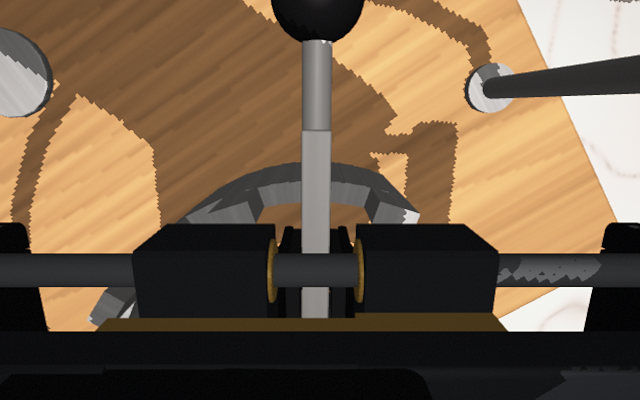

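```bash
python3 -m pendant '[[[0,0,6,0],[1,0,12,0],[1,-1,18,0],[2,-1,24,0],[2,-1,24,0]]]'
python3 - <<'E'
from h import *
C=cam('wrist');f,D=robot.grab_frame('wrist');cv2.imwrite('pics/w4.png',f)
f,D=robot.grab_frame('side');cv2.imwrite('pics/s4.png',f[120:270,220:420])
for n in ['side','wrist']:
  for r in robot.tip_of('knob',n)[:1]: print(n,r)
Cs=cam('side')
a=robot.tip_of('knob','side');b=robot.tip_of('knob','wrist')
if a and b: print(tri([Cs,C],[a[0]['point'],b[0]['point']]))
E
```

```text
time_s: 6.45
tool_pos: [0.7187, 0.0237, 0.0919]
tcp_rot: [-2.282, 1.566, -2.958]
ft_force: [5.0, -1.5, -19.4]
gripper_width: 0.132
side {'point': [226.9, 309.9], 'p': 0.65}
```

View pics/w4.png

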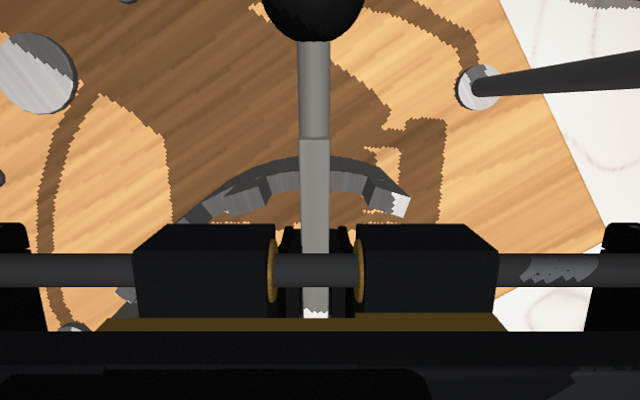

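View pics/s4.png

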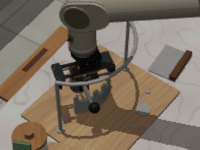

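```bash
python3 -m pendant '[[[0,0,3,0],[0,0,6,0],[0,0,6,0]]]'
python3 - <<'E'
from h import *
s=robot.read_state();p=np.array(s['tool_pos'][:2]);P=np.array([.78,-.0268]);q=p-P
print(p,np.hypot(*q),np.degrees(np.arctan2(q[1],q[0])))
Rt=R.from_euler('xyz',s['tcp_rot']).as_matrix();print('toolz ang+180',np.degrees(np.arctan2(Rt[1,2],Rt[0,2]))+180)
for t in np.arange(.09,.9,.09): 
    c,sn=np.cos(t),np.sin(t); d=np.array([[c,-sn],[sn,c]])@q-q; print(round(t,2),np.round(d*1e3,1))
# knob height by side
f,D=robot.grab_frame('side');C=cam('side');a=robot.tip_of('knob','side')
if a:
  e,d=ray(C,a[0]['point']); 
  for z in np.arange(.09,.17,.005):
    X=atz(C,a[0]['point'],z); print(round(z,3),np.hypot(*(X[:2]-P)), 'exp',.19*np.cos(np.arcsin(min(.99,(z-.085)/.19))))
E
```

```text
time_s: 7.12
tool_pos: [0.7193, 0.023, 0.0974]
tcp_rot: [-2.082, 1.567, -2.759]
ft_force: [9.0, -3.3, -22.6]
gripper_width: 0.134
[0.71925026 0.02295715] 0.07852582249026052 140.68076628057548
toolz ang+180 141.24053427213016
0.09 [-4.2 -5.7]
0.18 [ -7.9 -11.7]
0.27 [-11.1 -18. ]
0.36 [-13.6 -24.6]
0.45 [-15.6 -31.4]
0.54 [-16.9 -38.3]
0.63 [-17.7 -45.3]
0.72 [-17.7 -52.4]
0.81 [-17.2 -59.4]
0.9 [-16.  -66.4]
0.09 0.1487770540508876 exp 0.18993419913222578
0.095 0.15237699842254998 exp 0.18973665961010278
0.1 0.1559900521285498 exp 0.1894069692487581
0.105 0.15961532494239472 exp 0.18894443627691185
0.11 0.16325200283139465 exp 0.18834808201837364
0.115 0.16689934025949255 exp 0.1876166303929372
0.12 0.17055665336844186 exp 0.18674849396983098
0.125 0.17422331392792556 exp 0.18574175621006708
0.13 0.17789874395962169 exp 0.18459414941974733
0.135 0.1815824109526863 exp 0.1833030277982336
0.14 0.18527382359892708 exp 0.1818653347947321
0.145 0.1889725279852579 exp 0.18027756377319945
0.15 0.19267810418910786 exp 0.17853571071357124
0.155 0.19639016322941186 exp 0.17663521732655693
0.16 0.20010834433185987 exp 0.1745709025009609
0.165 0.203832312472282 exp 0.17233687939614084
0.17 0.2075617561665798 exp 0.16992645467966425
```

```bash
python3 -m pendant '[[[-4,-6,0,0.09],[-8,-12,0,0.18],[-11,-18,0,0.27],[-14,-25,0,0.36],[-16,-31,0,0.45]]]'; python3 -m pendant '[[[0,0,0,0]]]'
python3 - <<'E'
from h import *
s=robot.read_state();p=np.array(s['tool_pos'][:2]);P=np.array([.78,-.0268]);q=p-P
print(np.hypot(*q),np.degrees(np.arctan2(q[1],q[0])))
f,D=robot.grab_frame('wrist');cv2.imwrite('pics/w5.png',f)
E
```

```text
time_s: 7.85
tool_pos: [0.7042, -0.0084, 0.0977]
tcp_rot: [-2.152, 1.569, -2.376]
ft_force: [17.2, -4.8, -26.0]
gripper_width: 0.132
time_s: 7.98
tool_pos: [0.7041, -0.0086, 0.0977]
tcp_rot: [-2.335, 1.569, -2.562]
ft_force: [15.4, -3.5, -25.5]
gripper_width: 0.135
0.07800714825302195 166.52115339462154
```

View pics/w5.png

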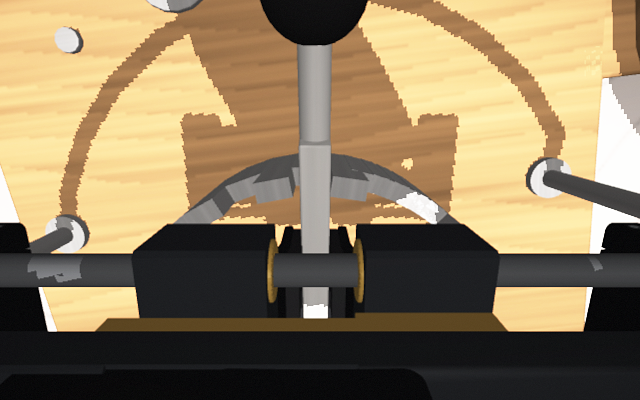

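```bash
python3 -m pendant '[[[-1,-7,0,0.09],[-1,-14,0,0.18],[0,-21,0,0.27],[0,-28,0,0.365],[0,-28,0,0.365]]]'
python3 - <<'E'
from h import *
s=robot.read_state();p=np.array(s['tool_pos'][:2]);P=np.array([.78,-.0268]);q=p-P
print(np.hypot(*q),np.degrees(np.arctan2(q[1],q[0])))
Rt=R.from_euler('xyz',s['tcp_rot']).as_matrix();print('toolz',np.degrees(np.arctan2(Rt[1,2],Rt[0,2]))+180)
f,D=robot.grab_frame('wrist');cv2.imwrite('pics/w6.png',f)
E
```

```text
time_s: 8.65
tool_pos: [0.7028, -0.0364, 0.0976]
tcp_rot: [-3.096, 1.566, -2.957]
ft_force: [6.8, -3.6, -19.8]
gripper_width: 0.134
0.0777633443930587 -172.89114933035077
toolz 187.95667303522083
```

View pics/w6.png

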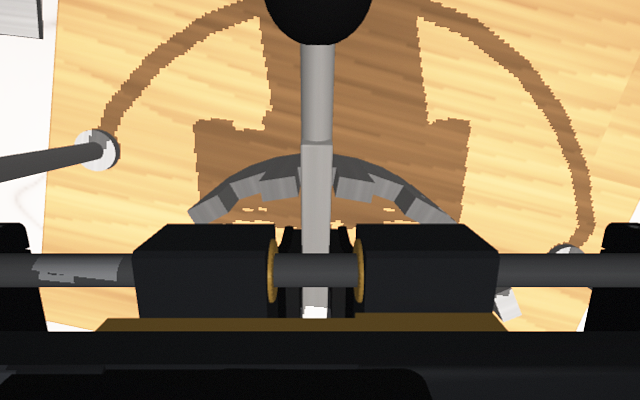

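Lever (cols 300–331) is centred over the gap between teeth (~299 to 335). Lowering.

```bash
python3 -m pendant '[[[0,0,-7,0],[0,0,-14,0],[-1,0,-20,0],[-2,0,-26,0],[-2,0,-26,0]]]'; python3 -m pendant '[[[0,0,-3,0],[0,0,-3,0]]]'
python3 - <<'E'
from h import *
f,D=robot.grab_frame('wrist');cv2.imwrite('pics/w7.png',f)
E
```

```text
time_s: 9.32
tool_pos: [0.701, -0.0362, 0.0754]
tcp_rot: [-2.552, 1.567, -2.414]
ft_force: [-5.8, -5.5, 1.1]
gripper_width: 0.134
time_s: 9.57
tool_pos: [0.7011, -0.0362, 0.0741]
tcp_rot: [-2.343, 1.567, -2.206]
ft_force: [-12.6, -6.4, 14.8]
gripper_width: 0.137
```

View pics/w7.png

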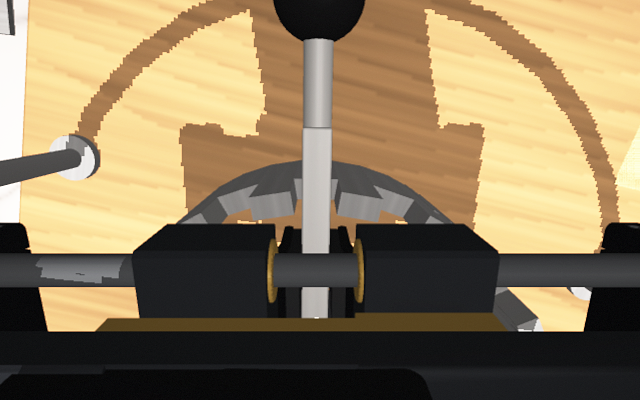

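The lever sits in the notch, with force rising at the bottom. Releasing and backing straight up.

```bash
python3 -m pendant '[[[0,0,0,0],[0,0,0,0],[0,0,0,0],[0,0,0,0]]]' 0.3; python3 -m pendant '[[[0,0,25,0],[0,0,60,0],[0,0,105,0],[0,0,150,0],[0,0,195,0]]]'; python3 -m pendant '[[[0,0,30,0],[0,0,60,0],[0,0,60,0]]]'
python3 - <<'E'
from h import *
C=cam('wrist');f,D=robot.grab_frame('wrist');cv2.imwrite('pics/w8.png',f)
f2,D2=robot.grab_frame('side');cv2.imwrite('pics/s8.png',cv2.resize(f2[130:290,220:440],None,fx=3,fy=3));Cs=cam('side')
a=robot.tip_of('knob','wrist');b=robot.tip_of('knob','side');m=robot.tip_of('mark','wrist')
print(a[:1],b[:1],m[:1])
if a: print('wrist depth',dp(C,a[0]['point'],D))
if b: print('side depth',dp(Cs,b[0]['point'],D2))
if a and b:
  K=tri([C,Cs],[a[0]['point'],b[0]['point']]);print(K,'d mark',np.hypot(*(K[:2]-[.537,-.0612])))
if m: print('mark',atz(C,m[0]['point'],.018))
E
```

```text
time_s: 10.12
tool_pos: [0.702, -0.0339, 0.0724]
tcp_rot: [1.934, 1.57, 2.074]
ft_force: [0.0, -0.2, 0.1]
gripper_width: 0.343
time_s: 10.75
tool_pos: [0.7019, -0.0341, 0.2691]
tcp_rot: [1.046, 1.571, 1.185]
ft_force: [0.3, 0.4, -0.6]
gripper_width: 0.348
time_s: 11.12
tool_pos: [0.7027, -0.0335, 0.3301]
tcp_rot: [0.044, 1.567, 0.184]
ft_force: [0.2, 0.4, -0.5]
gripper_width: 0.352
[{'point': [63.6, 315.6], 'p': 0.83}] [{'point': [212.2, 345.4], 'p': 0.69}] [{'point': [24.1, 312.2], 'p': 0.96}]
wrist depth [ 0.59614439 -0.04874455  0.10067845]
side depth [ 0.59330499 -0.0368315   0.09396858]
[ 0.59621258 -0.04763319  0.08112512] d mark 0.06074691276519918
mark [ 0.54333492 -0.06027475  0.018     ]
```

View pics/w8.png

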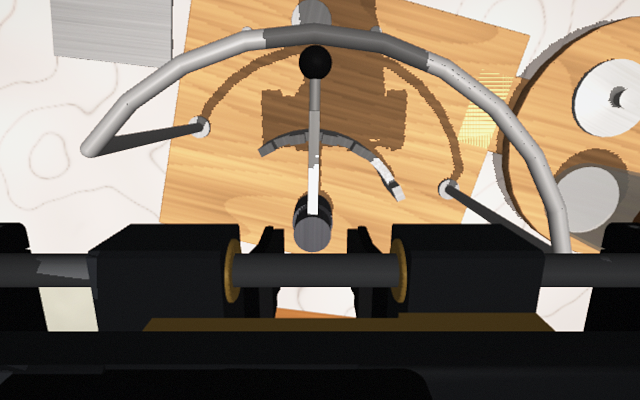

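View pics/s8.png

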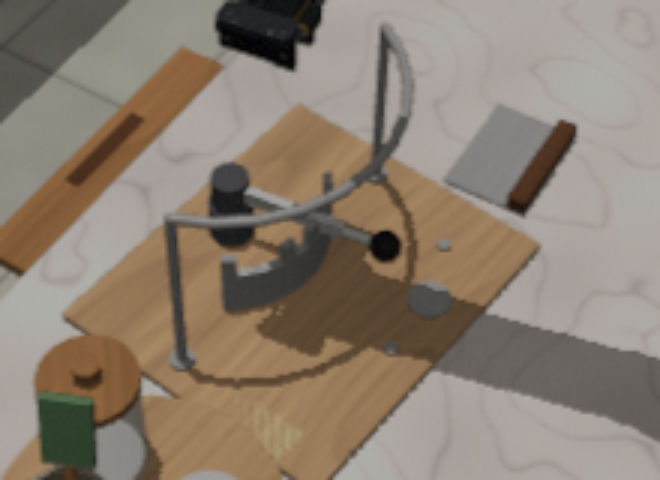

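The knob measures 0.081 m high and 61 mm from the button. The lever lies between two teeth in line with the button, and the gripper is clear above the rail.

```bash
python3 -c "
from plant import robot
print(robot.job_done())"
```

```text
the job is handed in; nothing more can be done
None
```

The lever is home in the middle notch, the one with the broad button, and I handed the job in at about 11 s of the 48 s.

**What I did:** The moves could only turn the tool about z, so I could not tilt in under the rail as suggested. Instead I came straight down inside the rail and gripped the lever's aluminium bar about 80 mm from the pivot. I lifted the knob to about 135–145 mm, swung the lever about 0.81 rad and lowered it into the notch. Then I opened the jaws and backed straight up.

**Last checks:**
- **Knob height:** two views put it at about 81 mm above the counter (home is 85, limit 93).
- **Distance to the button:** about 61 mm by the trained networks' points, against 55–58 expected and a limit of 67. The wrist view's own button point was about 6 mm off my two-view one and would give about 54 mm.
- **Notch:** the pictures show the lever between two teeth, in line with the button.
- **Robot:** the gripper was 330 mm up and touching nothing, with wrist force under 1 N.
- **Bystanders:** they look unmoved in the views I had. I compared them by eye only and did not measure them.

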